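# Nest the handled parts pans with their handles fanned

## Task

Put the three parts pans away as one nest where the large blue pan stands: set the medium yellow pan down fully inside the large one, then the small red pan fully inside the medium one. Fan the handles like stair treads: the medium's about an eighth of a turn round from the large's, to whichever side suits, and the small's about another eighth of a turn further round the same way. Set the pans down gently, don't drop them, keep the large pan in its place and leave everything else on the desk undisturbed.

Things in the scene. Friction and masses are not known exactly. Their poses are not given: they have to be found in the camera images.
- pan_large_mid (a point): Large blue handled parts pan, 0.25 to 0.5 kg, open at the top, standing on the desk. Its frame is at the pan's centre, half-way up (20 mm above its underside); z is up and x points along the handle. Rim radius 56 mm outside, base radius 50 mm outside, height 40 mm, wall 3 mm, floor 4 mm thick; the walls taper straight.
- pan_large_grip (a point): Point on that pan's handle, 85 mm out from the pan's centre line and 43 mm above its underside: the middle of the handle's section. The handle is a straight level black bar 14 mm wide and 12 mm thick (from 3 mm below to 9 mm above the rim) that runs from the wall to 118 mm from the centre line. Same axes as the pan.
- pan_medium_mid (a point): Medium yellow handled parts pan, about 0.15 to 0.28 kg; standing on the large pan's floor its handle passes 4 mm above the large rim, but it would foul the large handle if set right over it. Its frame is at the pan's centre, half-way up (21.5 mm above its underside); z is up and x points along the handle. Rim radius 46 mm outside, base radius 40 mm outside, height 43 mm, wall 3 mm, floor 4 mm thick; the walls taper straight.
- pan_medium_grip (a point): Point on that pan's handle, 85 mm out from the pan's centre line and 46 mm above its underside: the middle of the handle's section. The handle is a straight level black bar 14 mm wide and 12 mm thick (from 3 mm below to 9 mm above the rim) that runs from the wall to 118 mm from the centre line. Same axes as the pan.
- pan_small_mid (a point): Small red handled parts pan, about 0.1 to 0.2 kg; standing on the medium pan's floor its handle passes 4 mm above the medium rim, but it would foul the medium handle if set right over it. Its frame is at the pan's centre, half-way up (23 mm above its underside); z is up and x points along the handle. Rim radius 35 mm outside, base radius 29 mm outside, height 46 mm, wall 3 mm, floor 4 mm thick; the walls taper straight.
- pan_small_grip (a point): Point on that pan's handle, 85 mm out from the pan's centre line and 49 mm above its underside: the middle of the handle's section. The handle is a straight level black bar 14 mm wide and 12 mm thick (from 3 mm below to 9 mm above the rim) that runs from the wall to 118 mm from the centre line. Same axes as the pan.
- valve: Bystander: glass amplifier valve standing on its black base, 44 mm wide, 90 mm tall; origin under its centre
- terminal_strip: Bystander: brown bakelite terminal strip 30 x 120 x 18 mm with brass studs, long along its y; origin under its centre
- bracket: Bystander: L-shaped steel bracket 50 x 45 x 50 mm; origin under its base
- dial_knob: Bystander: chrome dial knob, 48 mm wide, 24 mm tall; origin under its centre
- wire_spool: Bystander: wooden spool wound with copper, 60 mm wide, 46 mm tall; origin under its centre
- screwdriver: Bystander: screwdriver lying along its x on the desk; origin under its middle
- pan_large: The whole large pan; origin at the centre of its underside, x along the handle, z up
- pan_medium: The whole medium pan; origin at the centre of its underside, x along the handle, z up
- pan_small: The whole small pan; origin at the centre of its underside, x along the handle, z up
Mind the look-alikes: they are no part of the job. Of the things that look like the pan_medium, the larger one is meant.

How it is judged:
On the way, in this order (a step that is already met when the one before it is completed fails the run):
1. the medium pan sits fully inside the large pan, its handle about an eighth of a turn to one side of the large handle (horizontal distance between pan_medium_mid and pan_large_mid below 0.015 m and z of pan_medium_mid in the frame of pan_large_mid below 0.008 m and angle between pan_medium_mid's own z axis and vertical below 0.06 rad and ((x of pan_medium_grip in the frame of pan_large_mid above 0.03 m and y of pan_medium_grip in the frame of pan_large_mid above 0.03 m) or (x of pan_medium_grip in the frame of pan_large_mid above 0.03 m and y of pan_medium_grip in the frame of pan_large_mid below -0.03 m))), for 0.2 s.
2. the small pan sits fully inside the medium pan, its handle about an eighth of a turn further round the same way (horizontal distance between pan_medium_mid and pan_large_mid below 0.015 m and z of pan_medium_mid in the frame of pan_large_mid below 0.008 m and angle between each of pan_medium_mid, pan_small_mid, pan_large_mid's own z axis and vertical below 0.06 rad and horizontal distance between pan_small_mid and pan_medium_mid below 0.015 m and z of pan_small_mid in the frame of pan_medium_mid below 0.008 m and (((x of pan_medium_grip in the frame of pan_large_mid above 0.03 m and y of pan_medium_grip in the frame of pan_large_mid above 0.03 m) and (x of pan_small_grip in the frame of pan_medium_mid above 0.03 m and y of pan_small_grip in the frame of pan_medium_mid above 0.03 m)) or ((x of pan_medium_grip in the frame of pan_large_mid above 0.03 m and y of pan_medium_grip in the frame of pan_large_mid below -0.03 m) and (x of pan_small_grip in the frame of pan_medium_mid above 0.03 m and y of pan_small_grip in the frame of pan_medium_mid below -0.03 m))) and distance of pan_large_mid from where it was at the start of the episode below 0.04 m), for 0.2 s.
At the end, for the whole second after the job is handed in: Medium pan in large, small in medium: centres within 15 mm, floors touching within 2.5 mm, all upright within 0.06 rad; each handle 21 to 69 degrees round from the one below, both steps the same way; the large pan within 40 mm of its start. Holds for a second, released (all of step 2).
It fails at once if a small bystander is moved by more than 30 mm (distance of any of valve, terminal_strip, bracket, dial_knob, wire_spool, screwdriver from where it was at the start of the episode above 0.03 m).
It fails at once if a pan is dropped or flung into the one below instead of being set down (over 0.5 m/s, as after a fall of 13 mm or more, while entering it) ((horizontal distance between pan_medium_mid and pan_large_mid below 0.04 m and z of pan_medium_mid in the frame of pan_large_mid below 0.04 m and linear speed of pan_medium above 0.5 m/s) or (horizontal distance between pan_small_mid and pan_medium_mid below 0.04 m and z of pan_small_mid in the frame of pan_medium_mid below 0.04 m and linear speed of pan_small above 0.5 m/s)).
It also fails if it takes over 58 s, if anything falls off the work surface, if the arm or the gripper's body presses on something with over 40 N, if the wrist force passes 120 N, or if a joint passes its speed limit or range.

## Robot

A 6-joint arm with a two-finger parallel gripper is mounted at the origin on the work surface. World frame = base frame: x ahead of the robot, y to its left, z up, the work surface at z = 0. Lengths are in m, angles in rad, forces in N, time in s.
With the tool pointing down it reaches from about 0.3 to 0.875 m from the base axis. Payload 6.4 kg.
Tool frame: the origin (TCP) lies at the very end of the fingers, on their centre line; the grasp point (between the pads) lies 19 mm behind it; x points along the fingers, y is the direction in which the jaws open and shut, and the axes are right-handed (so a half turn about x gives the same grasp; the last joint's range is limited). The gripper opens to 85 mm and grips with 20 to 120 N. Pads are 22 mm wide; open, the fingers measure 114 mm over their backs; the gripper's body (76 mm by 85 mm) begins 54 mm behind the grasp point. The pads swing forward as they close: fully open they stand 13 mm farther back than shut.
Start: joints at [1.128, 0.181, 1.607, -0, 1.354, -0.206], TCP at [0.135, 0.559, 0.231] pointing down, gripper open.
Joint ranges: [-2.99, 2.99], [-0.89, 2.07], [0.3, 2.58], [-1.14, 4.28], [0, 2.63], [-3.12, 3.12]. Speed limits (rad/s): [2.57, 2.57, 3.01, 3.14, 3.14, 3.14].

## Interface

Orientations are given as a unit quaternion [w, x, y, z].
In Python, from bench import status, optics, hand_in gives the robot as it stands. The module is installed in compiled form; this text tells all that it offers.
- The arm moves only by the shell command python3 -m jog 'ROWS'. ROWS is JSON, one flat list of numbers, 5 for each row, row after row: the shift along the tool's x, y, z in mm, then the turn about the tool's x in degrees, then the opening in per cent of the stroke, from 0 (shut) to 100 (fully open). In form: [tx, ty, tz, yaw, gripper, tx, ty, tz, yaw, gripper, ...]. A call has exactly 5 rows; each row is the pose to reach, as a shift and turn from the pose commanded when the call began, along the tool's axes at that moment; what a row does not reach only later rows make up. A row lasts 1/10 s, in which the tool goes at most 50 mm and 8.59 degrees, less where a joint would pass 70% of its speed; a pose out of reach is approached as far as the arm can. A call with a gripper value outside its range is refused whole. The fingers move at their own pace and stop on an object; the grip force is fixed at half the most. Time passes only in rows, so rows that repeat a pose let the fingers close, or fill a call up. It gives the time, the measured TCP pose, the force and the opening at its end, in the units of the state.
- status.get_obs(): the state, without advancing time (a new reading comes with each control period).
- optics.camera(name): name is "scene" or "top"; returns the picture (400x640x3 uint8, red, green, blue); there is no depth.
- optics.get_calibration(name): a dict with "vertical_fov" (degrees; the focal length in pixels is half the picture's height over the tangent of half this angle, whatever the lens; pixels are square), "cx", "cy" (the principal point, pixels), "k1" (the pictures are not rectified: a ray, as slopes to the right and down, at radius r is drawn at 1 + k1 r^2 times it, then the intrinsics apply), "extrinsics" (4x4, takes a point from camera to world coordinates). Camera axes: x right, y up, looking along -z (the intrinsics and any distortion apply to the point x, -y, -z); pixel columns grow to the right and rows downward; lengths in m; the calibration is good to about 2 mm. A picture is of the moment at which its call begins. get_calibration takes no time and is no camera call.
- hand_in(): hands the job in, once; it reports no verdict.
The state is a dict: "time_s": time; "q": joint angles; "dq": joint speeds; "joint_efforts": joint torques, N m; "eef_pos": TCP position; "eef_rot": TCP orientation; "wrist_force": force on the tool from outside, world axes, zero at the start; "torque": the same for the moment, N m; "opening": opening from 0.0 (shut) to 1.0 (fully open).
Only numpy, scipy, OpenCV 4.12 (cv2) and the standard library are available. Lean on these libraries where they do the work, as an engineer would, in place of code of your own. Each camera call takes 0.05 s, during which the arm holds its last target. There are 200 camera calls.

## Working session

There is one attempt and no reset: what is moved stays moved. The work goes in short steps, Python scripts to look and compute and a shell command to move; the robot and the scene stay as the last step left them, time stands still between calls to the robot, and variables do not carry over. Pictures are saved under pics/ and viewed, on a budget of 10 in all, crops included, one or two more only if the job needs it, and the job is handed in when it is done.

```bash
mkdir -p pics && python3 - <<'E'
from bench import status, optics
import cv2,numpy as np
for n in("top","scene"):
    im=optics.camera(n); cv2.imwrite(f"pics/{n}0.png",im[:,:,::-1]); c=optics.get_calibration(n); print(n,c)
o=status.get_obs(); print(o)
E
```

```text
top {'vertical_fov': 44.6398235119535, 'cx': 320.72098727053844, 'cy': 200.98311235307955, 'k1': -0.016254378416269383, 'extrinsics': array([[-0.01499957,  0.99555468, -0.09298331,  0.44107742],
       [-0.99981294, -0.01606912, -0.01076452, -0.10425838],
       [-0.01221083,  0.09280445,  0.99560948,  1.22835182],
       [ 0.        ,  0.        ,  0.        ,  1.        ]])}
scene {'vertical_fov': 49.6925681554147, 'cx': 317.7502564660828, 'cy': 202.75565064806474, 'k1': -0.016958758395471077, 'extrinsics': array([[ 0.60490125, -0.65916604,  0.44676012,  1.1195363 ],
       [ 0.79617551,  0.49071003, -0.35398902, -0.51001117],
       [ 0.01410787,  0.56982787,  0.82164297,  1.08638861],
       [ 0.        ,  0.        ,  0.        ,  1.        ]])}
{'time_s': 0.1, 'q': array([ 1.12766089e+00,  1.81455405e-01,  1.60793736e+00,  1.66114435e-05,
        1.35382135e+00, -2.06281057e-01]), 'dq': array([-8.98027924e-05, -2.71381198e-03, -1.12921262e-03, -8.67420665e-04,
        1.63068725e-03,  1.88944369e-04]), 'joint_efforts': array([ 1.25585488e-03, -4.45874190e+01, -3.52245319e+01, -1.70692192e-04,
        3.95799274e-03, -4.81912579e-06]), 'eef_pos': array([0.13466279, 0.55847843, 0.23046645]), 'eef_rot': array([ 0.70196528,  0.08300481,  0.70234193, -0.08408778]), 'wrist_force': array([ 0.78346539, -0.47078021, -0.54455726]), 'torque': array([ 0.02515992, -0.01658593,  0.05690756]), 'opening': 1.0024755739054265}
```

View pics/top0.png

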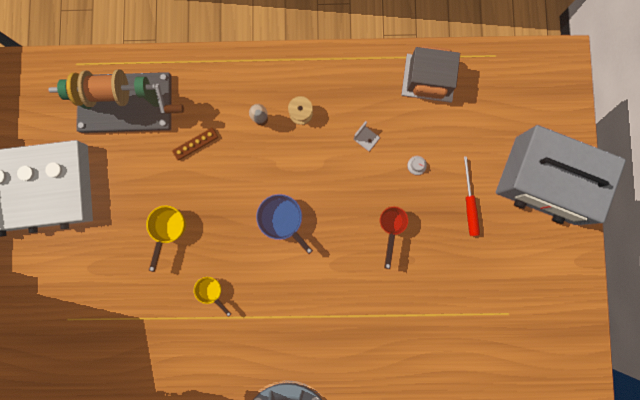

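View pics/scene0.png

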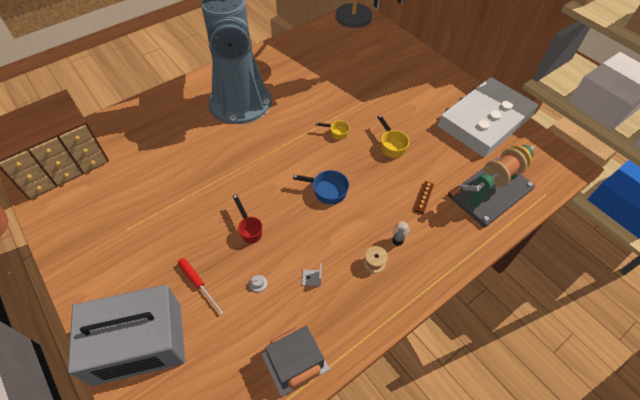

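The top view has the base at the bottom and +y to the left. Medium-pan candidates are the larger yellow pan at (165,224) and the small yellow one at (207,290), which is the look-alike. The winder's yellow/orange discs at (95,88) are not pans. The only blue pan is at (279,217). The only red pan is at (394,220); the red screwdriver grip is at (473,215). I choose yellow (165,224) as the medium. Next I'll measure and check it in a crop.

```bash
cat > h.py <<'E'
import numpy as np,cv2
from bench import status,optics
from scipy.optimize import minimize
from scipy.spatial.transform import Rotation as R
PAN={'L':(.056,.050,.040),'M':(.046,.040,.043),'S':(.035,.029,.046)}
HSV={'L':((100,90,30),(125,255,255)),'M':((22,150,60),(34,255,255)),'S':((0,150,50),(7,255,255))}
def proj(n,P):
    c=optics.get_calibration(n);T=np.linalg.inv(c['extrinsics']);p=np.atleast_2d(P)@T[:3,:3].T+T[:3,3]
    s=np.c_[p[:,0]/-p[:,2],-p[:,1]/-p[:,2]];f=200/np.tan(np.radians(c['vertical_fov']/2))
    s=s*(1+c['k1']*(s**2).sum(1,keepdims=True));return s*f+[c['cx'],c['cy']]
def unproj(n,uv,z):
    c=optics.get_calibration(n);E=c['extrinsics'];f=200/np.tan(np.radians(c['vertical_fov']/2))
    d=(np.array(uv,float)-[c['cx'],c['cy']])/f;s=d.copy()
    for _ in range(5): s=d/(1+c['k1']*(s**2).sum())
    r=E[:3,:3]@[s[0],-s[1],-1];o=E[:3,3];return o+r*(z-o[2])/r[2]
def poly(n,P,sh=(400,640),S=4):
    m=np.zeros((sh[0]*S,sh[1]*S),np.uint8)
    h=cv2.convexHull(((proj(n,P)+.5)*S-.5).round().astype(np.int32));cv2.fillConvexPoly(m,h,255)
    return cv2.resize(m,(sh[1],sh[0]),interpolation=cv2.INTER_AREA)/255.
def body(k,x,y,z0=0):
    r,b,h=PAN[k];a=np.linspace(0,2*np.pi,60)
    return np.r_[np.c_[x+r*np.cos(a),y+r*np.sin(a),0*a+z0+h],np.c_[x+b*np.cos(a),y+b*np.sin(a),0*a+z0]]
def handle(k,x,y,th,z0=0):
    r,b,h=PAN[k];c,s=np.cos(th),np.sin(th)
    return np.array([[x+c*u-s*v,y+s*u+c*v,z0+w] for u in(r,.118) for v in(-.007,.007) for w in(h-.003,h+.009)])
def fit(n,im,k,guess_uv,z0=0):
    hsv=cv2.cvtColor(im,cv2.COLOR_RGB2HSV);m=cv2.inRange(hsv,*HSV[k])
    cl,lab,st,_=cv2.connectedComponentsWithStats(m);l=np.zeros(m.shape,bool)
    d=[(np.hypot(*(np.argwhere(lab==i).mean(0)[::-1]-guess_uv)),i) for i in range(1,cl) if st[i,4]>60]
    m=(lab==min(d)[1]);m=cv2.morphologyEx(m.astype(np.uint8),cv2.MORPH_CLOSE,np.ones((5,5)))
    g=unproj(n,guess_uv,z0+PAN[k][2]/2)[:2]
    f=lambda p:np.abs(poly(n,body(k,*p,z0))-m).sum()
    r=minimize(f,g,method='Nelder-Mead',options=dict(initial_simplex=[g,g+[.012,0],g+[0,.012]],xatol=1e-4));x,y=r.x
    dark=(im.max(2)<75)&(hsv[:,:,1]<140)
    def q(t):
        a=poly(n,handle(k,x,y,t,z0));return (a*dark).sum()/a.sum()
    ts=np.radians(np.arange(0,360,1));v=np.array([q(t) for t in ts]);w=v>=v.max()-.08
    th=np.angle((v[w]*np.exp(1j*ts[w])).sum())
    return x,y,np.degrees(th),v.max(),r.fun/m.sum()
E
python3 - <<'E'
from h import *
G={'top':dict(L=(279,217),M=(165,224),S=(394,220)),'scene':dict(L=(331,188),M=(395,145),S=(251,230))}
tiles=[]
for n in G:
    im=cv2.imread(f'pics/{n}0.png')[:,:,::-1].copy();v=cv2.resize(im,None,fx=4,fy=4,interpolation=cv2.INTER_CUBIC)
    for k in 'LMS':
        x,y,t,q,e=fit(n,im,k,G[n][k]);print(n,k,np.round([x,y],4),round(t,1),round(q,2),round(e,3))
        for P in(body(k,x,y),handle(k,x,y,np.radians(t))): cv2.polylines(v,[cv2.convexHull(((proj(n,P)+.5)*4).astype(np.int32))],1,(0,255,0),1)
        c=(np.array(G[n][k])*4);tiles.append(v[c[1]-130:c[1]+260 if n=='top' else c[1]+130,c[0]-130:c[0]+130] if 0 else v[c[1]-110:c[1]+190,c[0]-130:c[0]+130] if n=='top' else v[c[1]-170:c[1]+130,c[0]-150:c[0]+110])
cv2.imwrite('pics/crop1.png',np.vstack([np.hstack(tiles[:3]),np.hstack(tiles[3:])])[:,:,::-1])
for p in[(258,114),(300,109),(196,145),(207,290),(368,137),(418,165)]: print(p,unproj('top',p,.03).round(3))
E
```

```text
top L [0.5156 0.0011] 100.6 0.13 0.951
top M [0.5019 0.2925] 168.3 0.08 0.149
top S [ 0.5023 -0.2672] 171.8 0.2 0.084
scene L [0.5159 0.0163] -137.5 0.51 0.116
scene M [0.4803 0.3139] 175.9 0.31 4.425
scene S [ 0.5033 -0.2652] 169.5 0.56 0.076
(258, 114) [0.776 0.063 0.03 ]
(300, 109) [ 0.786 -0.043  0.03 ]
(196, 145) [0.699 0.219 0.03 ]
(207, 290) [0.339 0.189 0.03 ]
(368, 137) [ 0.712 -0.212  0.03 ]
(418, 165) [ 0.639 -0.334  0.03 ]
```

View pics/crop1.png

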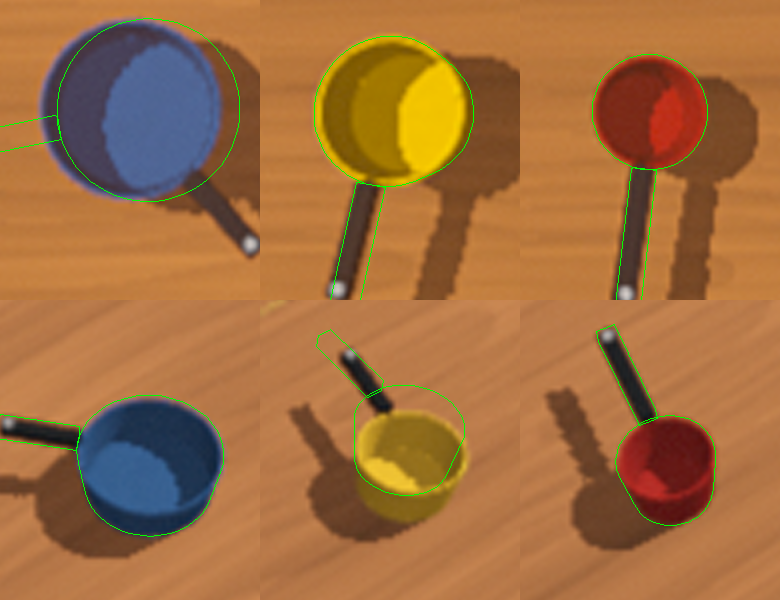

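The crop confirms the choice: blue large, larger yellow medium and red small. The fit is good for red in both views and blue in the scene view. The other segmentations need better thresholds, and so does the handle mask.

```bash
python3 - <<'E'
import cv2
for n,ps in dict(top=[(262,217),(285,217),(279,197),(300,240),(307,248),(155,224),(168,224),(178,224),(158,250),(390,245),(195,225),(390,215),(300,217)],scene=[(395,150),(380,148),(395,158),(385,124),(410,145),(305,179)]).items():
    im=cv2.imread(f'pics/{n}0.png');h=cv2.cvtColor(im,cv2.COLOR_BGR2HSV)
    for p in ps: print(n,p,h[p[1],p[0]])
E
```

```text
top (262, 217) [132  65  86]
top (285, 217) [110 122 149]
top (279, 197) [158  57  71]
top (300, 240) [ 8 95 75]
top (307, 248) [ 7 84 79]
top (155, 224) [ 22 255 147]
top (168, 224) [ 24 255 244]
top (178, 224) [ 24 255 240]
top (158, 250) [ 11 119  77]
top (390, 245) [ 6 94 76]
top (195, 225) [ 13 176 123]
top (390, 215) [  5 208 124]
top (300, 217) [111 122 149]
scene (395, 150) [ 22 207 209]
scene (380, 148) [ 12 165 105]
scene (395, 158) [ 14 166 117]
scene (385, 124) [80 21 36]
scene (410, 145) [ 13 154 174]
scene (305, 179) [120  16  32]
```

```bash
sed -i "s/'L':((100,90,30),(125,255,255)),'M':((22,150,60)/'L':((95,40,20),(170,255,255)),'M':((18,150,60)/; s/im.max(2)<75)&(hsv\[:,:,1\]<140)/im.max(2)<90)\&(hsv[:,:,1]<135)/" h.py && python3 - <<'E'
from h import *
G={'top':dict(L=(279,217),M=(165,224),S=(394,220)),'scene':dict(L=(331,188),M=(395,143),S=(251,230))}
for n in G:
    im=cv2.imread(f'pics/{n}0.png')[:,:,::-1].copy()
    for k in 'LMS':
        x,y,t,q,e=fit(n,im,k,G[n][k]);print(n,k,np.round([x,y],4),round(t,1),round(q,2),round(e,3))
o=status.get_obs();w,a,b,c=o['eef_rot'];print(R.from_quat([a,b,c,w]).as_matrix().round(4))
E
```

```text
top L [0.5158 0.0122] -138.5 0.6 0.03Traceback (most recent call last):
  File "<stdin>", line 6, in <module>
  File "h.py", line 37, in fit
    ts=np.radians(np.arange(0,360,1));v=np.array([q(t) for t in ts]);w=v>=v.max()-.08
                                                  ~^^^
  File "h.py", line 36, in q
    a=poly(n,handle(k,x,y,t,z0));return (a*dark).sum()/a.sum()
  File "h.py", line 18, in poly
    h=cv2.convexHull(((proj(n,P)+.5)*S-.5).round().astype(np.int32));cv2.fillConvexPoly(m,h,255)
                       ~~~~^^^^^
  File "h.py", line 8, in proj
    c=optics.get_calibration(n);T=np.linalg.inv(c['extrinsics']);p=np.atleast_2d(P)@T[:3,:3].T+T[:3,3]
ValueError: time passes only in moves, steps and waits
```

```bash
sed -i "s/^PAN=/import functools\ncal=functools.lru_cache(None)(lambda n:optics.get_calibration(n))\nPAN=/; s/c=optics.get_calibration(n)/c=cal(n)/" h.py && python3 - <<'E'
from h import *
G={'top':dict(L=(279,217),M=(165,224),S=(394,220)),'scene':dict(L=(331,188),M=(395,143),S=(251,230))}
for n in G:
    im=cv2.imread(f'pics/{n}0.png')[:,:,::-1].copy()
    for k in 'LMS':
        x,y,t,q,e=fit(n,im,k,G[n][k]);print(n,k,np.round([x,y],4),round(t,1),round(q,2),round(e,3))
o=status.get_obs();w,a,b,c=o['eef_rot'];print(R.from_quat([a,b,c,w]).as_matrix().round(4),o['time_s'])
E
```

```text
top L [0.5158 0.0122] -138.5 0.6 0.03
top M [0.5023 0.2925] 165.5 0.47 0.028
top S [ 0.5023 -0.2672] 170.5 0.61 0.084
scene L [0.5164 0.0148] -138.6 0.53 0.055
scene M [0.5032 0.2964] 166.0 0.49 0.041
scene S [ 0.5033 -0.2652] 169.5 0.57 0.076
[[-7.000e-04  2.346e-01  9.721e-01]
 [-1.500e-03  9.721e-01 -2.346e-01]
 [-1.000e+00 -1.600e-03 -3.000e-04]] 0.1
```

Both views agree within 4 mm: L (0.516, 0.0135) handle −138.5°, M (0.503, 0.2945) 165.8°, S (0.503, −0.266) 170°. I'll fan clockwise, so M goes to 176.5° and S to 131.5°, gripping 80 mm out.

```bash
cat > go.py <<'E'
import sys
from h import *
x,y,z,jaw=map(float,sys.argv[1:5])  # goal TCP (mm) and jaw yaw (deg)
o=status.get_obs();w,a,b,c=o['eef_rot'];M=R.from_quat([a,b,c,w]).as_matrix()
d=M.T@(np.array([x,y,z])-1000*o['eef_pos']);yaw=np.degrees(np.arctan2(M[1,1],M[0,1]))
print('t',round(o['time_s'],2),'tcp',(1000*o['eef_pos']).round(1),'jaw',round(yaw,2),'open',round(o['opening'],3),'F',o['wrist_force'].round(1))
print('tilt',M[2].round(4));print('shift',d.round(1),'turn',round((yaw-jaw+90)%180-90,2))
E
python3 go.py 425.2 314.1 120 75.8
```

```text
t 0.1 tcp [134.7 558.5 230.5] jaw 76.43 open 1.002 F [ 0.8 -0.5 -0.5]
tilt [-1.0e+00 -1.6e-03 -3.0e-04]
shift [ 110.6 -169.2  339.8] turn 0.63
```

```bash
python3 -m jog '[10,-18,36,0.6,60, 20,-36,72,0.6,60, 32,-54,108,0.6,60, 44,-72,144,0.6,60, 54,-88,176,0.6,60]' && python3 -m jog '[12,-18,36,0,60, 24,-36,72,0,60, 36,-54,108,0,60, 46,-70,140,0,60, 56,-81,164,0,60]' && python3 go.py 425.2 314.1 120 75.8
```

```text
time_s: 0.6
eef_pos: [0.2861, 0.4305, 0.1763]
eef_rot: [0.702, 0.087, 0.702, -0.088]
wrist_force: [-0.0, 0.2, 0.3]
opening: 0.603
time_s: 1.1
eef_pos: [0.4258, 0.3117, 0.1206]
eef_rot: [0.702, 0.088, 0.702, -0.088]
wrist_force: [0.5, 0.5, 0.6]
opening: 0.604
t 1.1 tcp [425.8 311.7 120.6] jaw 75.75 open 0.604 F [0.5 0.5 0.6]
tilt [-1.e+00 -5.e-04 -2.e-04]
shift [ 0.6  2.2 -1.2] turn -0.05
```

```bash
python3 -m jog '[20,2,-1,0,60, 42,2,-1,0,60, 64,2,-1,0,60, 82,2,-1,0,60, 93,2,-1,0,60]' && python3 go.py 425.2 314.1 27 75.8 && python3 - <<'E'
from h import *
im=[cv2.resize(optics.camera('scene')[60:210,300:480],None,fx=3,fy=3),cv2.resize(optics.camera('top')[190:340,100:180],None,fx=3,fy=3)]
cv2.imwrite('pics/g1.png',np.hstack(im)[:,:,::-1])
E
```

```text
time_s: 1.6
eef_pos: [0.4228, 0.3151, 0.0264]
eef_rot: [0.701, 0.087, 0.703, -0.088]
wrist_force: [-1.0, -0.3, 0.4]
opening: 0.6
t 1.6 tcp [422.8 315.1  26.4] jaw 75.83 open 0.6 F [-1.  -0.3  0.4]
tilt [-1.     -0.0018 -0.0023]
shift [-0.6 -0.4  2.5] turn 0.03
```

View pics/g1.png

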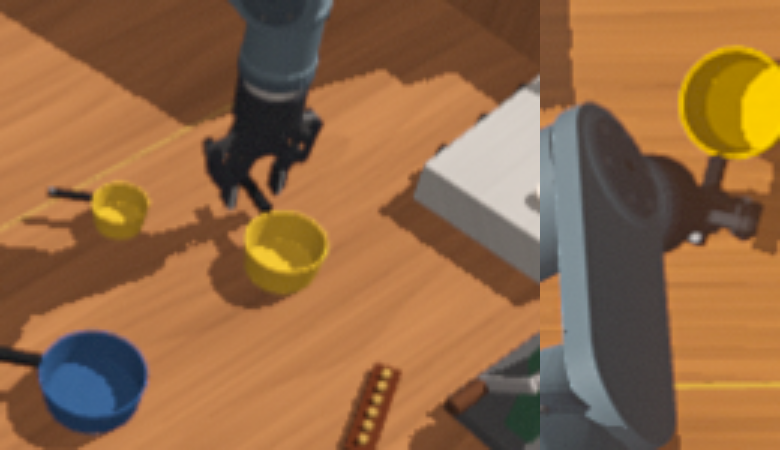

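The handle lies between the two fingers, which are at about (230,185) and (280,180) in the crop. Closing now.

```bash
python3 -m jog '[-1,0,2,0,0, -1,0,2,0,0, -1,0,2,0,0, -1,0,2,0,0, -1,0,2,0,0]' && python3 -m jog '[0,0,0,0,0, 0,0,0,0,0, -3,0,0,0,0, -7,0,0,0,0, -12,0,0,0,0]' && python3 -m jog '[-8,0,0,0,0, -20,0,0,0,0, -36,0,0,0,0, -50,0,0,0,0, -58,0,0,0,0]' && python3 go.py 436.1 18.4 98 86.5
```

```text
time_s: 2.2
eef_pos: [0.4269, 0.3156, 0.0304]
eef_rot: [0.702, 0.088, 0.701, -0.087]
wrist_force: [-0.8, 0.0, 6.3]
opening: 0.149
time_s: 2.7
eef_pos: [0.425, 0.3148, 0.0409]
eef_rot: [0.701, 0.087, 0.702, -0.088]
wrist_force: [1.1, -0.2, -3.0]
opening: 0.145
time_s: 3.2
eef_pos: [0.4269, 0.3156, 0.1014]
eef_rot: [0.703, 0.088, 0.701, -0.087]
wrist_force: [-0.1, -0.5, -2.3]
opening: 0.145
t 3.2 tcp [426.9 315.6 101.4] jaw 75.84 open 0.145 F [-0.1 -0.5 -2.3]
tilt [-1.      0.0016  0.0021]
shift [   3.1 -285.9   81.7] turn -10.66
```

```bash
python3 -m jog '[0,-10,3,-1,0, 0,-28,8,-3,0, 0,-52,15,-6,0, 0,-78,22,-9,0, 0,-104,30,-10.7,0]' && python3 go.py 436.1 18.4 98 86.5
```

```text
time_s: 3.7
eef_pos: [0.4293, 0.2061, 0.0996]
eef_rot: [0.707, 0.02, 0.707, -0.021]
wrist_force: [-0.0, 0.1, -2.8]
opening: 0.15
t 3.7 tcp [429.3 206.1  99.6] jaw 86.68 open 0.15 F [-0.   0.1 -2.8]
tilt [-1.e+00 -1.e-04  0.e+00]
shift [   1.6 -187.    17.6] turn 0.18
```

```bash
python3 -m jog '[0,-24,2,0,0, 0,-48,4,0,0, 0,-72,6,0,0, 0,-94,9,0,0, 0,-112,11,0,0]' && python3 -m jog '[0,-18,1,0,0, 0,-36,3,0,0, 0,-54,5,0,0, 0,-66,6,0,0, 0,-75,7,0,0]' && python3 -m jog '[0,0,0,0,0, 0,0,0,0,0, 0,0,0,0,0, 0,0,0,0,0, 0,0,0,0,0]' && python3 go.py 436.1 18.4 98 86.5 && cat >> h.py <<'E'
def fit3(n,im,k,g):
    """free x,y,z0,pitch (about the handle-normal axis) body fit, handle yaw fixed: g=(x,y,z0,yaw)"""
    hsv=cv2.cvtColor(im,cv2.COLOR_RGB2HSV);m=cv2.inRange(hsv,*HSV[k])
    roi=cv2.dilate((poly(n,body(k,*g[:3]))>0).astype(np.uint8),np.ones((25,25)))
    m=cv2.morphologyEx((m>0).astype(np.uint8)*roi,cv2.MORPH_CLOSE,np.ones((5,5)))
    ax=np.array([-np.sin(g[3]),np.cos(g[3]),0])
    def P(p):
        b=body(k,0,0);c=[0,0,PAN[k][2]];return (b-c)@R.from_rotvec(ax*p[3]).as_matrix().T+c+[p[0],p[1],p[2]]
    f=lambda p:np.abs(poly(n,P(p))-m).sum()
    s=np.array([g[0],g[1],g[2],0.]);sx=np.vstack([s]+[s+d for d in np.diag([.01,.01,.01,.1])])
    r=minimize(f,s,method='Nelder-Mead',options=dict(initial_simplex=sx,xatol=1e-4));return r.x,r.fun/m.sum(),P(r.x)
E
python3 - <<'E'
from h import *
o=status.get_obs();c,s=np.cos(np.radians(176.5)),np.sin(np.radians(176.5))
g=(o['eef_pos'][0]-.08*c,o['eef_pos'][1]-.08*s,o['eef_pos'][2]-.027,np.radians(176.5));print('guess',np.round(g,4))
vs=[]
for n in('scene','top'):
    im=optics.camera(n);cv2.imwrite(f'pics/hold_{n}.png',im[:,:,::-1]);x,e,P=fit3(n,im,'M',g);print(n,x.round(4),round(e,3))
    v=cv2.resize(im,None,fx=4,fy=4);
    cv2.polylines(v,[cv2.convexHull(((proj(n,P)+.5)*4).astype(np.int32))],1,(0,255,0),1)
    u=(proj(n,[[*g[:2],.07]])[0]*4).astype(int);vs.append(v[max(u[1]-220,0):u[1]+280,u[0]-200:u[0]+190])
cv2.imwrite('pics/hold1.png',np.hstack(vs)[:,:,::-1])
E
```

```text
time_s: 4.2
eef_pos: [0.4339, 0.0933, 0.0997]
eef_rot: [0.707, 0.021, 0.707, -0.022]
wrist_force: [-0.4, 0.7, -2.6]
opening: 0.148
time_s: 4.7
eef_pos: [0.4363, 0.0185, 0.0995]
eef_rot: [0.707, 0.022, 0.707, -0.022]
wrist_force: [-0.1, 0.6, -2.7]
opening: 0.151
time_s: 5.2
eef_pos: [0.4362, 0.0197, 0.0992]
eef_rot: [0.707, 0.021, 0.707, -0.021]
wrist_force: [0.0, 1.1, -2.3]
opening: 0.147
t 5.2 tcp [436.2  19.7  99.2] jaw 86.58 open 0.147 F [ 0.   1.1 -2.3]
tilt [-1.e+00  1.e-04 -1.e-04]
shift [ 1.2 -1.3 -0. ] turn 0.08
guess [0.516  0.0148 0.0722 3.0805]
scene [0.5165 0.0152 0.073  0.04  ] 0.046
top [0.5191 0.0181 0.0271 0.2396] 0.112
```

View pics/hold1.png

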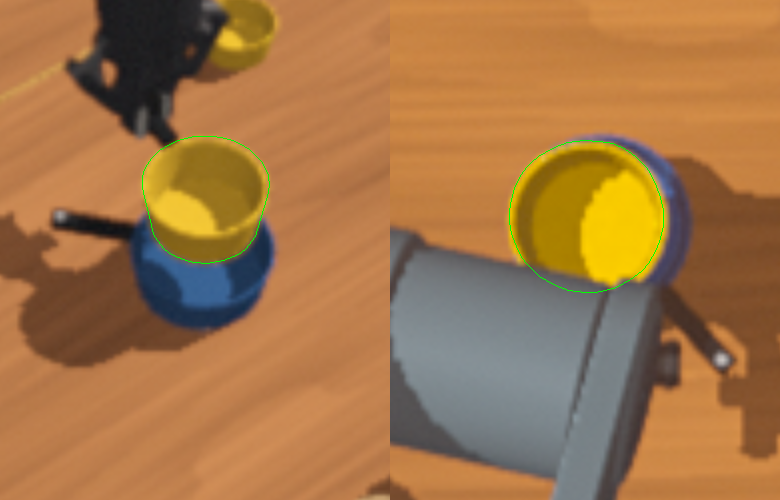

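The medium pan hangs level over the blue one. The scene fit puts it at (0.5165, 0.0152) with its underside at 73 mm, against the large pan at (0.5164, 0.0148) in the same view. So I lower it about 69 mm.

```bash
python3 -m jog '[8,0,0,0,0, 18,0,0,0,0, 28,0,0,0,0, 36,0,0,0,0, 42,0,0,0,0]' && python3 -m jog '[4,0,0,0,0, 8,0,0,0,0, 12,0,0,0,0, 16,0,0,0,0, 20,0,0,0,0]' && python3 -m jog '[1,0,0,0,0, 2,0,0,0,0, 3,0,0,0,0, 4,0,0,0,0, 4,0,0,0,0]' && python3 go.py 436.1 18.4 31 86.5
```

```text
time_s: 5.8
eef_pos: [0.4356, 0.0193, 0.056]
eef_rot: [0.706, 0.022, 0.707, -0.021]
wrist_force: [-1.1, -0.5, -3.3]
opening: 0.146
time_s: 6.3
eef_pos: [0.4364, 0.0192, 0.0371]
eef_rot: [0.707, 0.021, 0.707, -0.021]
wrist_force: [-0.2, -0.7, -2.2]
opening: 0.153
time_s: 6.8
eef_pos: [0.4361, 0.0192, 0.0344]
eef_rot: [0.707, 0.021, 0.707, -0.021]
wrist_force: [-7.9, 0.4, 15.2]
opening: 0.148
t 6.8 tcp [436.1  19.2  34.4] jaw 86.56 open 0.148 F [-7.9  0.4 15.2]
tilt [-1.e+00 -2.e-04 -8.e-04]
shift [ 3.4 -0.8  0. ] turn 0.06
```

```bash
python3 - <<'E'
from h import *
im=optics.camera('scene');cv2.imwrite('pics/c2.png',im[:,:,::-1]);n='scene'
v=cv2.resize(im,None,fx=5,fy=5,interpolation=cv2.INTER_CUBIC)
g=(.5165,.0148)
a=np.linspace(0,2*np.pi,80)
for r,z,col in((.046,.047,(0,255,0)),(.056,.040,(255,0,255)),(.046,.051,(255,255,255))):
    P=np.c_[g[0]+r*np.cos(a),g[1]+r*np.sin(a),0*a+z];cv2.polylines(v,[((proj(n,P)+.5)*5).astype(np.int32)],1,col,1)
u=(proj(n,[[*g,.04]])[0]*5).astype(int);cv2.imwrite('pics/c2v.png',v[u[1]-250:u[1]+200,u[0]-300:u[0]+250,::-1])
E
```

```text
(no output)
```

View pics/c2v.png

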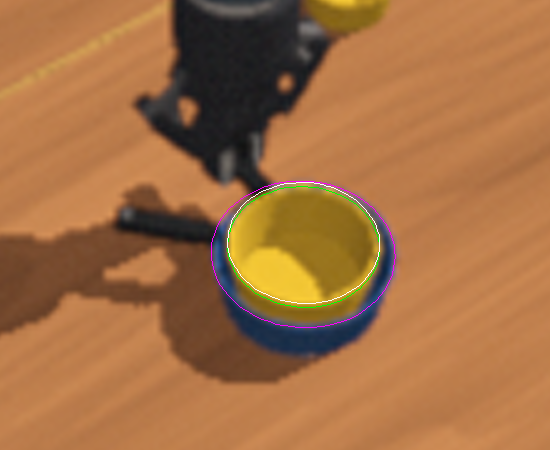

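The medium pan sits concentrically inside the blue one, with its rim at roughly the 47–51 mm rings. It is touching first at the far edge, a slight droop. I'll press 2 mm more, then open.

```bash
python3 -m jog '[1,0,0,0,0, 2,0,0,0,0, 2,0,0,0,0, 2,0,0,0,0, 2,0,0,0,0]' && python3 -m jog '[0,0,0,0,18, 0,0,0,0,22, 0,0,0,0,30, 0,0,0,0,38, 0,0,0,0,45]' && python3 -m jog '[0,0,0,0,45, 0,0,0,0,45, -10,0,0,0,45, -30,0,0,0,45, -60,0,0,0,45]' && python3 go.py 424.2 -252.1 125 80
```

```text
time_s: 7.35
eef_pos: [0.436, 0.019, 0.0331]
eef_rot: [0.706, 0.021, 0.707, -0.021]
wrist_force: [-14.9, -0.9, 25.0]
opening: 0.149
time_s: 7.85
eef_pos: [0.4363, 0.0192, 0.0312]
eef_rot: [0.707, 0.021, 0.707, -0.021]
wrist_force: [-0.2, 0.6, -0.2]
opening: 0.452
time_s: 8.35
eef_pos: [0.4349, 0.0195, 0.0913]
eef_rot: [0.706, 0.022, 0.708, -0.021]
wrist_force: [0.8, -0.9, -0.4]
opening: 0.454
t 8.35 tcp [434.9  19.5  91.3] jaw 86.53 open 0.454 F [ 0.8 -0.9 -0.4]
tilt [-1.0e+00  6.0e-04 -3.3e-03]
shift [ -33.9 -271.8    5.6] turn 6.53
```

```bash
python3 -m jog '[-15,-20,0,0,50, -30,-55,1,2,50, -34,-95,2,4,50, -34,-135,3,6.5,50, -34,-170,3,6.5,50]' && python3 go.py 424.2 -252.1 125 80
```

```text
time_s: 8.85
eef_pos: [0.4292, -0.1527, 0.1266]
eef_rot: [0.705, 0.061, 0.704, -0.062]
wrist_force: [0.2, 0.2, 0.5]
opening: 0.502
t 8.85 tcp [ 429.2 -152.7  126.6] jaw 79.96 open 0.502 F [0.2 0.2 0.5]
tilt [-1.     -0.001   0.0019]
shift [  1.7 -98.8  12.4] turn -0.04
```

```bash
python3 -m jog '[0,-25,3,0,50, 0,-55,7,0,50, 0,-80,10,0,50, 0,-95,12,0,50, 0,-99,12,0,50]' && python3 -m jog '[0,0,0,0,50, 0,0,0,0,50, 0,0,0,0,50, 0,0,0,0,50, 0,0,0,0,50]' && python3 go.py 424.2 -252.1 30 80 && python3 - <<'E'
from h import *
vs=[]
for n in('top','scene'):
    im=optics.camera(n);cv2.imwrite(f'pics/m_{n}.png',im[:,:,::-1])
    G=dict(top=dict(M=(279,217),S=(394,220)),scene=dict(M=(331,188),S=(251,230)))[n]
    for k,z in(('S',0),('M',.004)):
        r=fit(n,im,k,G[k],z);print(n,k,np.round(r,4))
    v=cv2.resize(im,None,fx=4,fy=4,interpolation=cv2.INTER_CUBIC)
    a=np.linspace(0,2*np.pi,80)
    for rr,z,col in((.046,.047,(0,255,0)),(.056,.040,(255,0,255))):
        P=np.c_[.5162+rr*np.cos(a),.0135+rr*np.sin(a),0*a+z];cv2.polylines(v,[((proj(n,P)+.5)*4).astype(np.int32)],1,col,1)
    u=(proj(n,[[.5,.01,.04]])[0]*4).astype(int);vs.append(v[u[1]-200:u[1]+250,u[0]-200:u[0]+190])
cv2.imwrite('pics/m1.png',np.hstack(vs)[:,:,::-1])
E
```

```text
time_s: 9.35
eef_pos: [0.4237, -0.2516, 0.1258]
eef_rot: [0.705, 0.062, 0.704, -0.062]
wrist_force: [0.8, 0.1, 0.3]
opening: 0.503
time_s: 9.85
eef_pos: [0.4238, -0.2497, 0.1253]
eef_rot: [0.704, 0.061, 0.704, -0.061]
wrist_force: [0.3, -0.6, -0.2]
opening: 0.497
t 9.85 tcp [ 423.8 -249.7  125.3] jaw 80.08 open 0.497 F [ 0.3 -0.6 -0.2]
tilt [-1.  0. -0.]
shift [95.3 -2.3  0.8] turn 0.08
top S [   0.5054   -0.2662 -174.9595    0.673     0.9659]
top M [ 5.15000e-01  1.36000e-02 -1.60019e+02  5.52700e-01  2.83000e-02]
scene S [ 5.037000e-01 -2.648000e-01  1.699833e+02  5.635000e-01  8.070000e-02]
scene M [ 5.13500e-01  1.83000e-02 -1.55766e+02  5.45700e-01  1.43100e-01]
```

View pics/m1.png

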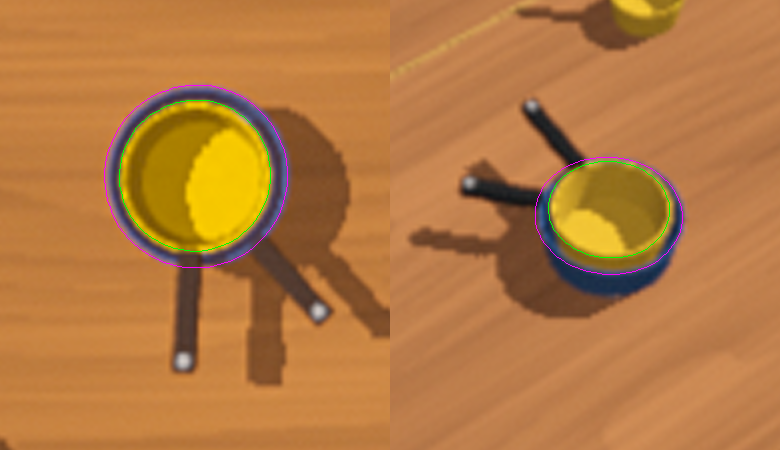

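The top view shows the medium pan concentric inside the blue one. Its handle is at about 176° (tip (183,362), centre (195,176) in the crop), about 45° from the large handle, and the blue pan hasn't moved. Next I grasp the small pan.

```bash
python3 -m jog '[20,-2,0,0,50, 42,-2,0,0,50, 64,-2,0,0,50, 84,-2,0,0,50, 96,-2,0,0,50]' && python3 -m jog '[0,0,0,0,50, 0,0,0,0,0, 0,0,0,0,0, 0,0,0,0,0, 0,0,0,0,0]' && python3 -m jog '[0,0,0,0,0, 0,0,0,0,0, -3,0,0,0,0, -7,0,0,0,0, -12,0,0,0,0]' && python3 -m jog '[-8,0,0,0,0, -20,0,0,0,0, -36,0,0,0,0, -52,0,0,0,0, -62,0,0,0,0]' && python3 go.py 463 73.4 110 41.5
```

```text
time_s: 10.45
eef_pos: [0.4226, -0.2515, 0.0278]
eef_rot: [0.704, 0.062, 0.705, -0.061]
wrist_force: [-0.7, 1.0, -0.3]
opening: 0.498
time_s: 10.95
eef_pos: [0.4239, -0.2528, 0.0302]
eef_rot: [0.705, 0.061, 0.704, -0.062]
wrist_force: [-1.4, -0.8, 3.4]
opening: 0.15
time_s: 11.45
eef_pos: [0.4227, -0.2516, 0.041]
eef_rot: [0.704, 0.062, 0.705, -0.061]
wrist_force: [0.7, -0.1, -2.2]
opening: 0.147
time_s: 11.95
eef_pos: [0.4239, -0.2528, 0.1053]
eef_rot: [0.705, 0.061, 0.704, -0.062]
wrist_force: [0.8, 0.1, -2.1]
opening: 0.152
t 11.95 tcp [ 423.9 -252.8  105.3] jaw 80.03 open 0.152 F [ 0.8  0.1 -2.1]
tilt [-1.     -0.0013  0.002 ]
shift [ -5.1 328.  -18. ] turn 38.53
```

```bash
python3 -m jog '[-2,10,0,2,0, -4,28,-1,5,0, -6,52,-2,9,0, -8,78,-4,13,0, -8,104,-6,17,0]' && python3 go.py 463 73.4 112 41.5
```

```text
time_s: 12.45
eef_pos: [0.4356, -0.148, 0.112]
eef_rot: [0.688, 0.166, 0.687, -0.166]
wrist_force: [1.0, 0.2, -2.6]
opening: 0.147
t 12.45 tcp [ 435.6 -148.   112. ] jaw 62.84 open 0.147 F [ 1.   0.2 -2.6]
tilt [-1.e+00 -0.e+00  8.e-04]
shift [-1.000e-01  2.095e+02 -7.670e+01] turn 21.34
```

```bash
python3 -m jog '[0,24,-9,5,0, 0,48,-18,10,0, 0,72,-27,15,0, 0,96,-36,19,0, 0,120,-44,21.3,0]' && python3 go.py 463 73.4 112 41.5
```

```text
time_s: 12.95
eef_pos: [0.4506, -0.0207, 0.1118]
eef_rot: [0.645, 0.29, 0.645, -0.29]
wrist_force: [0.6, 0.3, -1.0]
opening: 0.149
t 12.95 tcp [450.6 -20.7 111.8] jaw 41.59 open 0.149 F [ 0.6  0.3 -1. ]
tilt [-1.e+00  3.e-04  3.e-04]
shift [ -0.2  71.7 -62.1] turn 0.09
```

```bash
python3 -m jog '[0,18,-16,0,0, 0,36,-31,0,0, 0,52,-45,0,0, 0,65,-56,0,0, 0,72,-62,0,0]' && python3 -m jog '[0,0,0,0,0, 0,0,0,0,0, 0,0,0,0,0, 0,0,0,0,0, 0,0,0,0,0]' && python3 go.py 463 73.4 37 41.5 && python3 - <<'E'
from h import *
o=status.get_obs();t=np.radians(131.5);c,s=np.cos(t),np.sin(t)
g=(o['eef_pos'][0]-.08*c,o['eef_pos'][1]-.08*s,o['eef_pos'][2]-.030,t);print('guess',np.round(g,4))
vs=[]
for n in('scene','top'):
    im=optics.camera(n);cv2.imwrite(f'pics/holdS_{n}.png',im[:,:,::-1]);x,e,P=fit3(n,im,'S',g);print(n,x.round(4),round(e,3))
    v=cv2.resize(im,None,fx=4,fy=4)
    cv2.polylines(v,[cv2.convexHull(((proj(n,P)+.5)*4).astype(np.int32))],1,(0,255,0),1)
    u=(proj(n,[[*g[:2],.07]])[0]*4).astype(int);vs.append(v[max(u[1]-220,0):u[1]+280,u[0]-200:u[0]+190])
cv2.imwrite('pics/hold2.png',np.hstack(vs)[:,:,::-1])
E
```

```text
time_s: 13.45
eef_pos: [0.4631, 0.0736, 0.1117]
eef_rot: [0.646, 0.289, 0.645, -0.289]
wrist_force: [-0.0, 0.3, -1.5]
opening: 0.15
time_s: 13.95
eef_pos: [0.4631, 0.0718, 0.1113]
eef_rot: [0.645, 0.289, 0.645, -0.289]
wrist_force: [-0.3, -0.3, -1.8]
opening: 0.152
t 13.95 tcp [463.1  71.8 111.3] jaw 41.68 open 0.152 F [-0.3 -0.3 -1.8]
tilt [-1.e+00 -1.e-04  0.e+00]
shift [74.3  1.  -1.2] turn 0.18
guess [0.5161 0.0119 0.0813 2.2951]
scene [ 0.517   0.0125  0.0812 -0.004 ] 0.118
top [0.5209 0.0192 0.0106 0.008 ] 0.046
```

View pics/hold2.png

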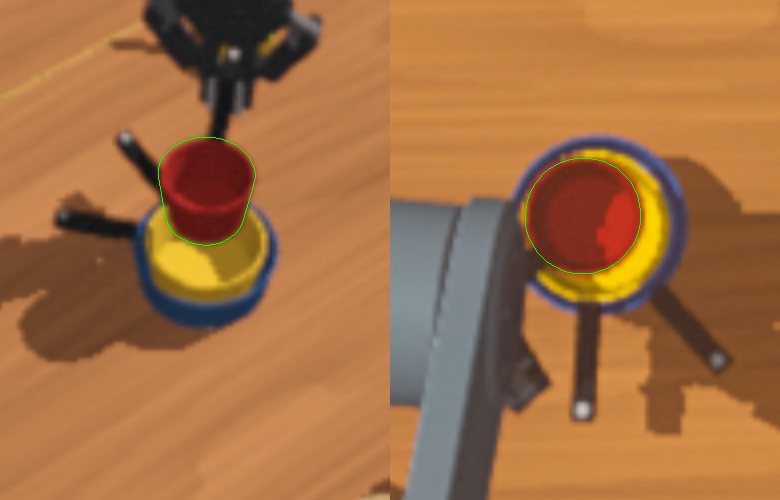

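The red pan hangs level. Both views put it at about (0.516–0.517, 0.0125) with its underside at 81 mm, and the medium pan is at about (0.516, 0.014). I shift 1 mm and lower about 73 mm.

```bash
python3 -m jog '[8,1,-1,0,0, 18,1,-1,0,0, 28,1,-1,0,0, 38,1,-1,0,0, 46,1,-1,0,0]' && python3 -m jog '[4,0,0,0,0, 8,0,0,0,0, 12,0,0,0,0, 16,0,0,0,0, 20,0,0,0,0]' && python3 -m jog '[1,0,0,0,0, 2,0,0,0,0, 3,0,0,0,0, 4,0,0,0,0, 5,0,0,0,0]' && python3 go.py 463 73.4 37 41.5
```

```text
time_s: 14.55
eef_pos: [0.4625, 0.0739, 0.0639]
eef_rot: [0.645, 0.289, 0.646, -0.289]
wrist_force: [-0.1, -0.2, -2.6]
opening: 0.149
time_s: 15.05
eef_pos: [0.4634, 0.0738, 0.0452]
eef_rot: [0.645, 0.289, 0.645, -0.289]
wrist_force: [1.1, -0.3, -1.6]
opening: 0.146
time_s: 15.55
eef_pos: [0.4632, 0.0738, 0.0403]
eef_rot: [0.645, 0.289, 0.645, -0.289]
wrist_force: [-0.0, 0.1, -1.7]
opening: 0.152
t 15.55 tcp [463.2  73.8  40.3] jaw 41.73 open 0.152 F [-0.   0.1 -1.7]
tilt [-1.e+00  2.e-04  2.e-04]
shift [ 3.3 -0.4  0.1] turn 0.23
```

```bash
python3 -m jog '[0.5,0,0,0,0, 1,0,0,0,0, 1.5,0,0,0,0, 2,0,0,0,0, 2.5,0,0,0,0]' && python3 -m jog '[0.5,0,0,0,0, 1,0,0,0,0, 1,0,0,0,0, 1,0,0,0,0, 1,0,0,0,0]'
```

```text
time_s: 16.05
eef_pos: [0.4631, 0.0741, 0.0382]
eef_rot: [0.645, 0.289, 0.645, -0.289]
wrist_force: [-3.9, 2.5, 8.1]
opening: 0.148
time_s: 16.55
eef_pos: [0.4631, 0.0743, 0.0377]
eef_rot: [0.645, 0.289, 0.645, -0.289]
wrist_force: [-6.3, 3.5, 11.8]
opening: 0.149
```

Contact came at TCP 38 mm, which is the expected seated height. Releasing and retreating.

```bash
python3 -m jog '[0,0,0,0,18, 0,0,0,0,22, 0,0,0,0,30, 0,0,0,0,38, 0,0,0,0,45]' && python3 -m jog '[0,0,0,0,45, 0,0,0,0,45, -10,0,0,0,45, -30,0,0,0,45, -60,0,0,0,45]' && python3 -m jog '[-20,20,-10,0,45, -40,50,-20,0,45, -50,90,-40,0,45, -60,130,-60,0,45, -60,170,-70,0,45]' && python3 -m jog '[0,30,0,0,45, 0,60,0,0,45, 0,60,0,0,45, 0,60,0,0,45, 0,60,0,0,45]' && python3 - <<'E'
from h import *
vs=[]
for n in('top','scene'):
    im=optics.camera(n);cv2.imwrite(f'pics/end_{n}.png',im[:,:,::-1])
    v=cv2.resize(im,None,fx=4,fy=4,interpolation=cv2.INTER_CUBIC);a=np.linspace(0,2*np.pi,80)
    for rr,z,col in((.035,.054,(255,255,255)),(.046,.047,(0,255,0)),(.056,.040,(255,0,255))):
        P=np.c_[.5162+rr*np.cos(a),.0138+rr*np.sin(a),0*a+z];cv2.polylines(v,[((proj(n,P)+.5)*4).astype(np.int32)],1,col,1)
    u=(proj(n,[[.5,.01,.04]])[0]*4).astype(int);vs.append(v[u[1]-200:u[1]+250,u[0]-200:u[0]+190])
    a0=cv2.imread(f'pics/{n}0.png')[:,:,::-1].astype(int)
    for b in [(.776,.063),(.786,-.043),(.699,.219),(.712,-.212),(.639,-.334),(.55,-.46)]:
        u=proj(n,[[*b,.03]])[0].astype(int);s=np.s_[u[1]-18:u[1]+18,u[0]-18:u[0]+18];print(n,b,np.abs(im[s].astype(int)-a0[s]).mean().round(2))
cv2.imwrite('pics/end.png',np.hstack(vs)[:,:,::-1])
E
```

```text
time_s: 17.05
eef_pos: [0.4631, 0.0737, 0.0367]
eef_rot: [0.645, 0.289, 0.645, -0.289]
wrist_force: [0.3, 0.4, 0.0]
opening: 0.453
time_s: 17.55
eef_pos: [0.4618, 0.0739, 0.0968]
eef_rot: [0.644, 0.289, 0.646, -0.289]
wrist_force: [0.8, 0.9, -0.4]
opening: 0.45
time_s: 18.05
eef_pos: [0.5445, 0.2417, 0.1597]
eef_rot: [0.646, 0.29, 0.644, -0.288]
wrist_force: [1.1, 0.5, 0.4]
opening: 0.451
time_s: 18.55
eef_pos: [0.5874, 0.2785, 0.1569]
eef_rot: [0.645, 0.289, 0.645, -0.289]
wrist_force: [-0.2, -0.2, 0.1]
opening: 0.447
top (0.776, 0.063) 8.96
top (0.786, -0.043) 9.19
top (0.699, 0.219) 8.31
top (0.712, -0.212) 9.36
top (0.639, -0.334) 9.58
top (0.55, -0.46) 8.56
scene (0.776, 0.063) 4.17
scene (0.786, -0.043) 4.09
scene (0.699, 0.219) 4.05
scene (0.712, -0.212) 4.3
scene (0.639, -0.334) 4.34
scene (0.55, -0.46) 3.88
```

View pics/end.png

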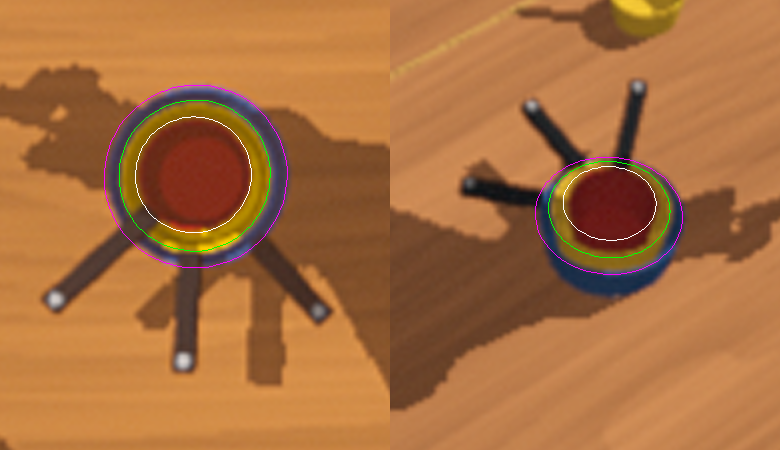

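The three pans are concentric at their seated rim heights. The handles fan out in one direction, with tips at (318,312), (183,361) and (55,299) in the top crop. Bystander patches differ from the start only by a uniform brightness offset. Handing in.

```bash
python3 -c "
from bench import hand_in; print(hand_in())"
```

```text
the job is handed in; nothing more can be done
None
```

I put the medium yellow pan inside the large blue one, then the small red pan inside the medium, and handed the job in at about 18.6 s of the 58 s. `hand_in()` reports no verdict, so what follows is from my own last checks.

- **Position:** in both cameras all three rims lie within about 2 mm of the circles predicted for pans standing floor on floor. The red rim sits a millimetre or two off its circle in the scene view. The large pan shows no visible shift.
- **Handles:** they stand at about −138°, 176° and 131°, two steps of about 45° the same way round. I read the final angles off the last picture rather than fitting them. The automatic yaw fit had mixed up the handles once two were in view.
- **Setting down:** both pans were lowered slowly and released on the floor. The peak wrist force was about 29 N, reached while pressing the medium pan, which had drooped slightly. After each release the force was near zero.
- **Bystanders:** the patches around all six differ from the start only by an even brightness change, so I saw no sign that any had moved. I viewed 8 of the 10 pictures.

Some single-view fits disagreed along the way: the top view's free-height fits and one yellow fit in the scene view. I settled these with the other camera or with height fixed.

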